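# Let the large brass ball out of the two-chute feeder

### The job

On the ball feeder, push the sliding catch tray sideways by its post until it stops beneath the chute that holds the larger brass ball, then press down the black bar at the outer end of that chute's rocking lever so that its gate lifts, and keep it down until the ball has rolled into the tray. Then let go of the lever so that the gate shuts again and move clear. Do not touch the balls, keep the other lever's gate shut with the smaller ball behind it, and leave the other things on the bench where they are.

Things in the scene. Friction and masses are not known exactly. Their poses are not given: they have to be found in the camera images.
- feeder: the ball feeder: a wooden board 230 (x) x 570 (y) x 12 mm fixed to the bench, with two steel chutes, two rocking levers and a tray on a rail. Origin on the bench surface midway between the two gates; x points away from the robot, up the chutes, y to the left, z up. The lever posts at feeder (0, +-160) mm are 130 mm high; the rail's end stops are 38 mm high
- mouth_left (a point): middle of the left chute's mouth (floor edge), feeder (-34, +75, 60) mm; axes as the feeder's. The steel chute is 48 mm wide with 16 mm side walls, rises from here towards +x at 9 degrees; its gate, a 29 mm wide steel plate, stands across it 34 mm in +x of this point
- mouth_right (a point): middle of the right chute's mouth (floor edge), feeder (-34, -75, 60) mm; axes as the feeder's. The steel chute is 48 mm wide with 16 mm side walls, rises from here towards +x at 9 degrees; its gate, a 29 mm wide steel plate, stands across it 34 mm in +x of this point
- lever_left (a joint): the left rocking lever: 172 mm steel bar along the feeder's y, pivot at its middle at feeder (0, +160, 118) mm. Inner end carries the left chute's gate, outer end the press bar pad_left. Rad: 0 at rest (gate shut), grows to 0.45 (end stop) as the bar is pushed down and the gate rises; large ball passes from about 0.37, out in 1 s. A spring shuts it when let go; the push takes about 4 N to 8 N
- lever_right (a joint): the right rocking lever: 172 mm steel bar along the feeder's y, pivot at its middle at feeder (0, -160, 118) mm. Inner end carries the right chute's gate, outer end the press bar pad_right. Rad: 0 at rest (gate shut), grows to 0.45 (end stop) as the bar is pushed down and the gate rises; large ball passes from about 0.37, out in 1 s. A spring shuts it when let go; the push takes about 4 N to 8 N
- pad_left (a point): black round press bar on the outer end of the left lever, 24 mm diameter, 50 mm long, lying along the feeder's x. This point is at its middle (its top is 12 mm higher; collider lever_left_c2), at rest feeder (0, +245, 118) mm; pressing it fully moves it 37 mm down and about 9 mm towards the pivot
- pad_right (a point): black round press bar on the outer end of the right lever, 24 mm diameter, 50 mm long, lying along the feeder's x. This point is at its middle (its top is 12 mm higher; collider lever_right_c2), at rest feeder (0, -245, 118) mm; pressing it fully moves it 37 mm down and about 9 mm towards the pivot
- tray (a joint): sliding position of the catch tray along the feeder's y, in m: +0.075 = against the left stop, right under the mouth of the left chute; -0.075 = against the right stop, under the right mouth; starts within 0.035 of 0. It slides stiffly (1.5 N friction) and stays where it is left
- tray_floor (a point): centre of the catch tray's inner floor, 27 mm above the bench, at feeder x = -60; axes as the feeder's. The tray is an open aluminium box 90 (x) x 80 (y) x 24 mm, 4 mm walls, rim 47 mm above the bench
- tray_post (a point): middle of the top of the wooden push post on the tray's robot side: 30 (x) x 24 (y) mm, its top 85 mm and its foot 23 mm above the bench, its middle 60 mm in -x of the tray's middle (feeder x = -120); axes as the feeder's. Pushed sideways along the feeder's y it takes the tray along
- ball_large_center (a point): centre of the larger, 32 mm diameter brass ball. It and the smaller one, 16 mm, start in the two chutes, either way round, each resting against the +x side of its shut gate (feeder x about +7 to +17, y +75 or -75, z 74 to 86 mm). Read from this position which chute it is in. Only the position has meaning: the axes turn with the ball
- ball_small_center (a point): centre of the smaller, 16 mm diameter brass ball. It and the larger one, 32 mm, start in the two chutes, either way round, each resting against the +x side of its shut gate (feeder x about +7 to +17, y +75 or -75, z 74 to 86 mm). Read from this position which chute it is in. Only the position has meaning: the axes turn with the ball
- padlock: bystander, to be left alone: brass padlock, body 45 x 22 x 40, steel shackle to 68 high, on the board between the chutes (sizes in mm); origin at its underside or middle
- lock_barrel: bystander, to be left alone: turned steel lock barrel, 30 diameter x 34 high, on the board in front of one lever (sizes in mm); origin at its underside or middle
- oil_bottle: bystander, to be left alone: grey plastic bottle with black cap, 36 diameter x 75 high, on the board behind one lever (sizes in mm); origin at its underside or middle
- hammer: bystander, to be left alone: hammer lying on the bench to the left (sizes in mm); origin at its underside or middle
- screwdriver: bystander, to be left alone: screwdriver lying on the bench to the right (sizes in mm); origin at its underside or middle
- mug: bystander, to be left alone: white mug, 80 diameter x 90 high, on the bench to the right (sizes in mm); origin at its underside or middle
- pin_cup: bystander, to be left alone: shallow steel bowl, 70 diameter x 40 high, on the bench to the left (sizes in mm); origin at its underside or middle

How it is judged (in metres and radians):
On the way, in this order (a step that is already met when the one before it is completed fails the run):
1. the tray is against its stop under the larger ball's chute, that ball still in the chute (((y of ball_small_center in the frame of feeder below 0 m and value of joint tray above 0.067 m) or (y of ball_small_center in the frame of feeder above 0 m and value of joint tray below -0.067 m)) and x of ball_large_center in the frame of feeder above 0 m), for 0.2 s.
2. the fingers press that chute's lever down by its black bar and its gate is raised (((y of ball_small_center in the frame of feeder below 0 m and value of joint lever_left above 0.25 rad and contact force between the fingers and lever_left_c2 above 1 N) or (y of ball_small_center in the frame of feeder above 0 m and value of joint lever_right above 0.25 rad and contact force between the fingers and lever_right_c2 above 1 N))), for 0.1 s.
3. the larger ball lies in the tray (x of ball_large_center in the frame of tray_floor between -0.043 and 0.043 m and y of ball_large_center in the frame of tray_floor between -0.038 and 0.038 m and z of ball_large_center in the frame of tray_floor between 0.005 and 0.024 m), for 0.2 s.
At the end, for the whole second after the job is handed in: the larger ball lies in the catch tray (on its floor, inside its walls), the tray within 8 mm of its stop under that chute, both gates shut (levers below 0.05 rad), the smaller ball still in its chute behind its gate (all of step 3 and ((y of ball_small_center in the frame of feeder below 0 m and value of joint tray above 0.067 m) or (y of ball_small_center in the frame of feeder above 0 m and value of joint tray below -0.067 m)) and x of ball_small_center in the frame of feeder above 0 m and z of ball_small_center in the frame of feeder between 0.065 and 0.11 m and value of joint each of lever_left, lever_right below 0.05 rad); the robot touches nothing.
It fails at once if the robot touches a ball (over 0.5 N) (contact force between any of the fingers, the arm and ball_large above 0.5 N or contact force between any of the fingers, the arm and ball_small above 0.5 N).
It fails at once if a ball is lifted out of its chute (z of any of ball_large_center, ball_small_center in the frame of feeder above 0.12 m).
It fails at once if the lever of the smaller ball's chute is pressed (over 0.12 rad) or that ball gets out ((y of ball_small_center in the frame of feeder below 0 m and value of joint lever_right above 0.12 rad) or (y of ball_small_center in the frame of feeder above 0 m and value of joint lever_left above 0.12 rad) or x of ball_small_center in the frame of feeder below -0.005 m).
It fails at once if another thing on the bench is moved by more than 25 mm (distance of any of padlock, lock_barrel, oil_bottle, hammer, screwdriver, mug, pin_cup from where it was at the start of the episode above 0.025 m).
It also fails if it takes over 48 s, if anything falls off the work surface, if the arm or the gripper's body presses on something with over 40 N, if the wrist force passes 120 N, or if a joint passes its speed limit or range.

### The arm

A 6-joint arm with a two-finger parallel gripper is mounted at the origin on the work surface. World frame = base frame: x ahead of the robot, y to its left, z up, the work surface at z = 0. Lengths are in m, angles in degrees, forces in N, time in s.
With the tool pointing down it reaches from about 0.25 to 0.725 m from the base axis. Payload 9.7 kg.
Tool frame: the origin (TCP) lies between the finger pads; the fingertips stand 17 mm ahead of it and the grasp point (between the pads) lies 2 mm behind it; z points along the fingers, y is the direction in which the jaws open and shut (so a half turn about z gives the same grasp; the last joint's range is limited). The gripper opens to 85 mm and grips with 20 to 120 N. Pads are 22 mm wide; open, the fingers measure 114 mm over their backs; the gripper's body (76 mm by 85 mm) begins 54 mm behind the grasp point. The pads swing forward as they close: fully open they stand 13 mm farther back than shut.
Start: joints at [-63.656, 4.979, 10.078, 95.1, 0, 90], TCP at [0.244, -0.493, 0.248] pointing down, gripper open.
Joint ranges: [-179.16, 179.16], [-48.56, 103.87], [-65.8, 70.77], [-126.05, 130.52], [-82.76, 87.17], [-180, 180]. Speed limits (degrees/s): [127.2, 127.2, 147.25, 180, 180, 180].

### API

Orientations are given as [roll, pitch, yaw] about the fixed x, y, z axes, in that order (R = Rz(yaw) Ry(pitch) Rx(roll)).
In Python, from workcell import monitor, cams, order gives the robot as it stands. The module is installed in compiled form; this text tells all that it offers.
- The arm moves only by the shell command python3 -m handwheel 'ROWS' [OPENING] [FORCE]. ROWS is JSON, a list of rows, each a list of 6 numbers: the shift along the tool's x, y, z in m, then the turn, a rotation vector about the tool's x, y, z in degrees. In form: [[tx, ty, tz, wx, wy, wz], ...]. A call has exactly 8 rows; each row shifts and turns the commanded pose from where the row before left it, along the tool's axes as they then stand; what a row does not reach is not made up. A row lasts 1/12 s, in which the tool goes at most 41.7 mm and 7.16 degrees, less where a joint would pass 70% of its speed; a pose out of reach is approached as far as the arm can. A call is refused whole if a number of a shift passes 0.0417 or a number of a turn 7.16, either way. A call with a gripper value outside its range is refused whole. OPENING is the opening, from -1 (shut) to 1 (fully open), set as the call begins (- or left out, the last holds). The fingers move at their own pace and stop on an object; FORCE is the grip in N (left out, the last holds). Time passes only in rows, so rows that do not move let the fingers close, or fill a call up. It gives the time, the measured TCP pose, the force and the opening at its end, in the units of the state.
- monitor.get_obs(): the state, without advancing time (a new reading comes with each control period).
- cams.camera(name): name is "side" or "top"; returns a dict with "img" (480x640x3 uint8, red, green, blue), "depth" (480x640 float32, m along the optical axis (not along the pixel's ray), 0 where there is no reading), "fx", "fy", "cx", "cy" (pixels), "rvec" (rotation vector, rad) and "tvec" (3), from world to camera coordinates, as OpenCV has them. Camera axes: x right, y down, z forward; pixel columns grow to the right and rows downward; lengths in m; the calibration is good to about 2 mm. A picture is of the moment at which its call begins.
- order.job_done(): hands the job in, once; it reports no verdict.
The state is a dict: "time": time; "q": joint angles; "qd": joint speeds; "joint_efforts": joint torques, N m; "ee_pos": TCP position; "tcp_rot": TCP orientation; "wrist_force": force on the tool from outside, world axes, zero at the start; "torque": the same for the moment, N m; "opening": finger opening in m.
Only numpy, scipy, OpenCV 4.12 (cv2) and the standard library are available. Lean on these libraries where they do the work, as an engineer would, in place of code of your own. Each camera call takes 0.05 s, during which the arm holds its last target. There are 200 camera calls.

## Working session

There is one attempt and no reset: what is moved stays moved. The work goes in short steps, Python scripts to look and compute and a shell command to move; the robot and the scene stay as the last step left them, time stands still between calls to the robot, and variables do not carry over. Pictures are saved under pics/ and viewed, about 8 in all and at most 12, crops included, and the job is handed in when it is done.

```bash
mkdir -p pics; cat > h.py <<'E'
import numpy as np, cv2
from workcell import monitor, cams, order
def snap(n):
    c=cams.camera(n); K=np.array([[c['fx'],0,c['cx']],[0,c['fy'],c['cy']],[0,0,1]]); R=cv2.Rodrigues(np.array(c['rvec'],float))[0]; t=np.array(c['tvec'],float).ravel()
    return c,K,R,t
def world(c,K,R,t):
    v,u=np.mgrid[:480,:640]; d=c['depth']
    p=np.stack([(u-c['cx'])/c['fx']*d,(v-c['cy'])/c['fy']*d,d],-1)
    return (p-t)@R
def save(c,f): cv2.imwrite(f,c['img'][:,:,::-1])
E
python3 - <<'E'
from h import *
o=monitor.get_obs(); print({k:np.round(v,3) for k,v in o.items()})
for n in('top','side'):
    s=snap(n); save(s[0],f'pics/{n}0.png'); print(n,np.round(-s[2].T@s[3],3),s[1][0,0])
    np.save(f'{n}0.npy',world(*s))
E
```

```text
{'time': np.float64(0.0), 'q': array([-6.3655e+01,  5.0120e+00,  1.0036e+01,  9.5098e+01, -1.0000e-03,
        9.0002e+01]), 'qd': array([ 0.105,  0.011,  0.107, -0.034, -0.022, -0.006]), 'joint_efforts': array([-3.0000e-03, -5.2039e+01,  4.6481e+01,  1.6000e-02, -0.0000e+00,
       -0.0000e+00]), 'ee_pos': array([ 0.244, -0.493,  0.248]), 'tcp_rot': array([-1.79926e+02,  1.00000e-03,  2.63430e+01]), 'wrist_force': array([ 0.456,  0.161, -0.212]), 'torque': array([-0.035, -0.01 , -0.007]), 'opening': np.float64(0.085)}
top [ 0.345 -0.023  1.314] 486.8943874672875
side [ 0.517 -1.084  1.013] 555.8035272475963
```

View pics/top0.png

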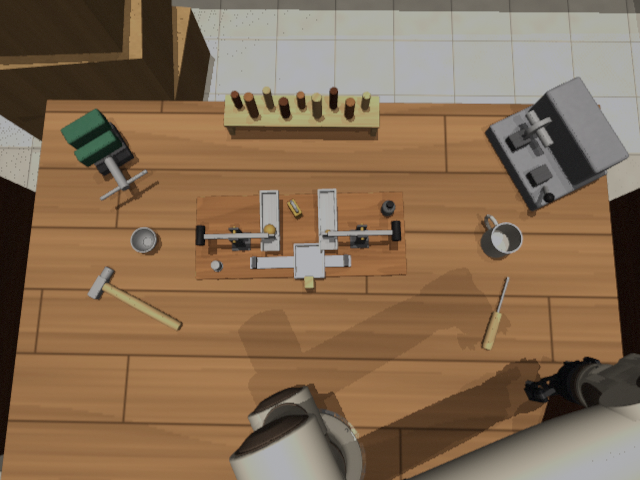

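View pics/side0.png

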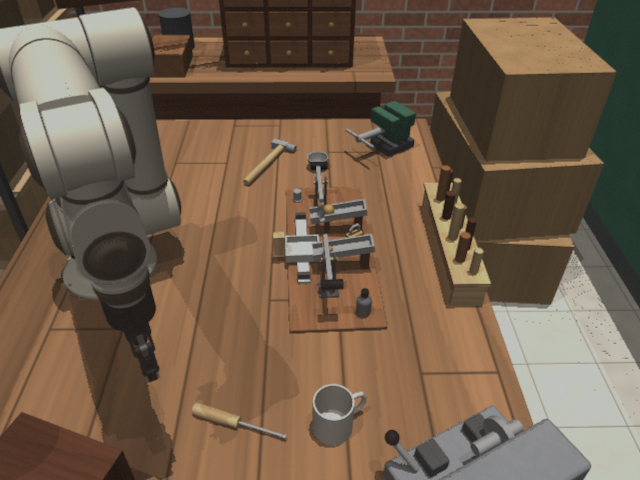

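Top view: the large brass ball is in the image-left (+y) chute at (270,231). The pads are at (200,236) and (396,231), the post at (309,283) and the tray at (309,261). The side view agrees, showing the ball in the far chute at (328,209). Next I measure these points.

```bash
python3 - <<'E'
from h import *
s=snap('top'); c,K,R,t=s; W=world(*s); im=c['img'].astype(int); hsv=cv2.cvtColor(c['img'],cv2.COLOR_RGB2HSV)
def comp(m,box,n):
    x0,y0,x1,y1=box; q=np.zeros(m.shape,bool); q[y0:y1,x0:x1]=m[y0:y1,x0:x1]
    k,l,st,ce=cv2.connectedComponentsWithStats(q.astype(np.uint8))
    i=1+np.argmax(st[1:,4]); P=W[l==i]
    print(n,st[i],'px',ce[i].round(1),'med',np.median(P,0).round(4),'lo',np.percentile(P,3,axis=0).round(4),'hi',np.percentile(P,97,axis=0).round(4))
    return ce[i]
def ray(px,z):
    d=R.T@np.linalg.inv(K)@np.array([*px,1.]); o=-R.T@t; return (o+d*(z-o[2])/d[2]).round(4)
V=W[:,:,2]
dark=hsv[:,:,2]<70
L=comp(dark&(V>.09),(185,215,215,255),'padL'); Rr=comp(dark&(V>.09),(385,210,408,250),'padR')
pl,pr=ray(L,.122),ray(Rr,.122); print('ray',pl,pr)
P=comp((V>.07)&(V<.1),(298,272,322,295),'post'); print(ray(P,.085))
comp((V>.015)&(V<.06),(290,240,330,280),'tray')
comp((hsv[:,:,1]>120)&(V>.07)&(V<.13),(262,222,280,238),'ball')
comp((V>.003)&(V<.02),(190,185,410,285),'board')
comp((V>.02)&(V<.06),(208,258,224,272),'barrel'); comp((V>.04)&(V<.1),(380,198,400,216),'bottle')
f=(pl+pr)/2; ex=pl-pr; a=np.arctan2(-ex[0],ex[1]); print('feeder',f,'yaw',np.degrees(a),'len',np.linalg.norm(ex))
A=np.array([[np.cos(a),-np.sin(a)],[np.sin(a),np.cos(a)]])
for n,p in dict(post=(-.12,0),padL=(0,.245),postend=(-.12,.075),mouthL=(-.034,.075)).items(): print(n,f[:2]+A@p)
print('post in feeder',A.T@(ray(P,.085)[:2]-f[:2]))
E
```

```text
padL [196 225   9  20 167] px [199.9 234.9] med [0.5548 0.2917 0.1273] lo [0.5332 0.2838 0.1193] hi [0.5781 0.3027 0.1327]
padR [391 221  10  20 171] px [395.8 230.7] med [ 0.5718 -0.1937  0.128 ] lo [ 0.5508 -0.2043  0.117 ] hi [ 0.596  -0.1837  0.133 ]
ray [0.5562 0.2938 0.122 ] [ 0.5733 -0.1945  0.122 ]
post [304 276  10  12 120] px [308.5 281.5] med [0.4469 0.0216 0.0846] lo [0.4332 0.0101 0.0806] hi [0.461  0.0331 0.0884]
[0.4469 0.0216 0.085 ]
tray [ 290  242   40   36 1133] px [308.7 260.2] med [0.5085 0.0241 0.0275] lo [ 0.4648 -0.0244  0.0193] hi [0.5494 0.0688 0.0488]
ball [264 225  12   9  78] px [269.5 229. ] med [0.5777 0.1221 0.0971] lo [0.5687 0.1123 0.0884] hi [0.5885 0.1366 0.1021]
board [ 324  189   85   93 4956] px [368.6 235.3] med [ 0.5687 -0.1377  0.012 ] lo [ 0.4769 -0.2294  0.0062] hi [ 0.6975 -0.0405  0.0176]
barrel [211 260  10  10  81] px [215.5 264.5] med [0.4922 0.2689 0.0453] lo [0.4812 0.2591 0.0226] hi [0.5032 0.2803 0.0498]
bottle [381 200  14  14 152] px [387.8 206.4] med [ 0.6473 -0.1814  0.0644] lo [ 0.6364 -0.199   0.0429] hi [ 0.6627 -0.1683  0.0898]
feeder [0.56475 0.04965 0.122  ] yaw 2.0056473713886103 len 0.4885993246004337
post [0.44482351 0.04545024]
padL [0.55617549 0.29449991]
postend [0.44219866 0.12040429]
mouthL [0.52814598 0.12341412]
post in feeder [-0.1187595 -0.0239083]
```

The feeder origin is at about (0.565, 0.050) with yaw 2°. The pad spacing measures 0.489, close to the expected 0.490. The tray is at -0.024 and must go to +0.075. I'll shut the fingers, align to yaw 2°, and move to the right of the post.

```bash
python3 -m handwheel '[[0,0,0,0,0,6.1],[0,0,0,0,0,6.1],[0,0,0,0,0,6.1],[0,0,0,0,0,6],[0.0144,-0.03,0,0,0,0],[0.0144,-0.03,0,0,0,0],[0.0144,-0.03,0,0,0,0],[0.0144,-0.03,0,0,0,0]]' -1 40
python3 -m handwheel '[[0.0144,-0.03,0,0,0,0],[0.0144,-0.03,0,0,0,0],[0.0144,-0.03,0,0,0,0],[0.0144,-0.03,0,0,0,0],[0.0144,-0.03,0,0,0,0],[0.0144,-0.03,0,0,0,0],[0.0144,-0.03,0,0,0,0],[0.0144,-0.03,0,0,0,0]]'
```

```text
time: 0.82
ee_pos: [0.2975, -0.3696, 0.2479]
tcp_rot: [-180.0, 0.0, 2.0]
wrist_force: [1.0, -0.4, 0.4]
opening: -0.0001
time: 1.48
ee_pos: [0.4041, -0.1253, 0.2483]
tcp_rot: [180.0, -0.0, 2.0]
wrist_force: [1.1, -0.3, -0.6]
opening: -0.0002
```

```bash
python3 -m handwheel '[[0.014,-0.026,0,0,0,0],[0.014,-0.026,0,0,0,0],[0.01,-0.024,0,0,0,0],[0,0,0.03,0,0,0],[0,0,0.03,0,0,0],[0,0,0.03,0,0,0],[0,0,0.02,0,0,0],[0,0,0,0,0,0]]'
python3 - <<'E'
from h import *
print(monitor.get_obs()['ee_pos'])
for n in('top','side'):
    s=snap(n); c=s[0]
    x0,y0,w,h=(180,180,240,180) if n=='top' else (230,120,180,220)
    cv2.imwrite(f'pics/{n}1.png',cv2.resize(c['img'][y0:y0+h,x0:x0+w,::-1],None,fx=2.6,fy=2.6))
    p,_=cv2.projectPoints(np.array([[*monitor.get_obs()['ee_pos'][:2],monitor.get_obs()['ee_pos'][2]-.017]]),np.array(c['rvec'],float),np.array(c['tvec'],float),s[1],None); print(n,(p.ravel()-[x0,y0])*2.6)
E
```

```text
time: 2.15
ee_pos: [0.437, -0.0493, 0.134]
tcp_rot: [-179.9, 0.4, 2.1]
wrist_force: [-0.9, 0.2, -0.2]
opening: -0.0001
[ 0.43704291 -0.04928163  0.13398438]
top [408.0188961  271.52212336]
side [115.12148935 318.1457312 ]
```

View pics/side1.png

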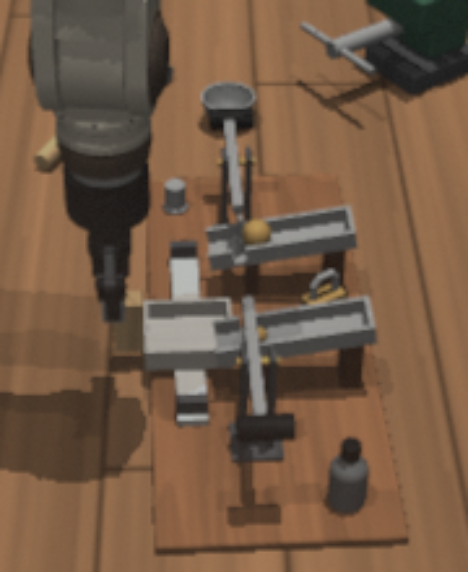

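The shut fingertips show at (115,318), to the right of and above the post, as computed. Next I descend and push.

```bash
python3 -m handwheel '[[0.004,0,0.02,0,0,0],[0,0,0.02,0,0,0],[0,0,0.02,0,0,0],[0,0,0.012,0,0,0],[0,0,0,0,0,0],[0,-0.02,0,0,0,0],[0,-0.012,0,0,0,0],[0,-0.008,0,0,0,0]]'
python3 -m handwheel '[[0,-0.01,0,0,0,0],[0,-0.01,0,0,0,0],[0,-0.01,0,0,0,0],[0,-0.01,0,0,0,0],[0,-0.01,0,0,0,0],[0,-0.01,0,0,0,0],[0,-0.01,0,0,0,0],[0,-0.01,0,0,0,0]]'
```

```text
time: 2.92
ee_pos: [0.4427, -0.0088, 0.0683]
tcp_rot: [-180.0, -0.1, 2.1]
wrist_force: [0.5, 0.4, -0.1]
opening: 0.0001
time: 3.58
ee_pos: [0.4397, 0.0389, 0.0666]
tcp_rot: [-178.6, 0.0, 4.3]
wrist_force: [0.1, -1.3, -0.8]
opening: -0.0002
```

```bash
python3 -m handwheel '[[0,0,0,0,0,0],[0,0,0,0,0,0],[0,0,0,0,0,0],[0,0,0,0,0,0],[0,0,0,0,0,0],[0,0,0,0,0,0],[0,0,0,0,0,0],[0,0,0,0,0,0]]'
python3 -c "
from h import *
o=monitor.get_obs();print(np.round(o['q'],2),np.round(o['qd'],2),o['wrist_force'])
s=snap('top');cv2.imwrite('pics/top2.png',cv2.resize(s[0]['img'][180:360,180:420,::-1],None,fx=2.6,fy=2.6))"
```

```text
time: 4.25
ee_pos: [0.4398, 0.0387, 0.0668]
tcp_rot: [-178.7, 0.0, 4.3]
wrist_force: [0.9, -0.3, -0.3]
opening: 0.0002
[  4.21  -9.56 -24.09  75.47   1.35 179.94] [ 0.05 -0.11 -0.    0.03 -0.05 -0.03] [ 0.86868357 -0.26161803 -0.32038085]
```

View pics/top2.png

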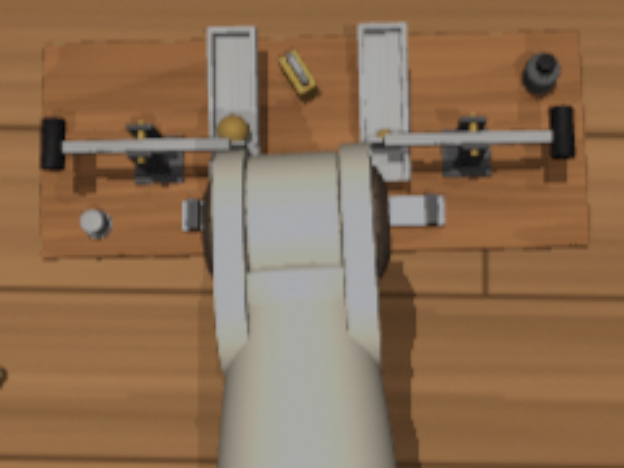

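J6 is at its 180° limit (179.94), which stalled the push. The yaw must grow with q1 as the arm goes left. I'll back off and turn to yaw 90°, where q6 is comfortable.

```bash
python3 -m handwheel '[[0,0.015,0,0,0,0],[-0.008,0.01,0,-1.3,0,0],[0,0,0,0,0,-7.1],[0,0,0,0,0,-7.1],[0,0,0,0,0,-7.1],[0,0,0,0,0,-7.1],[0,0,0,0,0,-7.1],[0,0,0,0,0,-7.1]]'
python3 -m handwheel '[[0,0,0,0,0,-7.1],[0,0,0,0,0,-7.1],[0,0,0,0,0,-7.1],[0,0,0,0,0,-7.1],[0,0,0,0,0,-7.1],[0,0,0,0,0,-7.1],[0,0,0,0,0,0],[0,0,0,0,0,0]]'
```

```text
time: 4.97
ee_pos: [0.4332, 0.0129, 0.0662]
tcp_rot: [180.0, 0.0, 47.2]
wrist_force: [-0.1, -0.4, 0.1]
opening: -0.0001
time: 5.63
ee_pos: [0.4334, 0.0131, 0.0663]
tcp_rot: [-180.0, -0.0, 89.2]
wrist_force: [-0.5, -0.6, 0.0]
opening: 0.0
```

```bash
python3 -m handwheel '[[0.01,0,0,0,0,0],[0.01,-0.0005,0,0,0,0],[0.01,-0.0005,0,0,0,0],[0.01,-0.0005,0,0,0,0],[0.01,-0.0005,0,0,0,0],[0.01,-0.0005,0,0,0,0],[0.01,-0.0005,0,0,0,0],[0,0,0,0,0,0]]'
python3 -m handwheel '[[0.005,0,0,0,0,0],[0.004,0,0,0,0,0],[0.003,0,0,0,0,0],[0.002,0,0,0,0,0],[0.002,0,0,0,0,0],[0,0,0,0,0,0],[0,0,0,0,0,0],[0,0,0,0,0,0]]'
```

```text
time: 6.3
ee_pos: [0.4312, 0.0851, 0.0663]
tcp_rot: [-180.0, -0.1, 89.6]
wrist_force: [0.4, -0.3, 0.1]
opening: -0.0002
time: 6.97
ee_pos: [0.4313, 0.097, 0.0662]
tcp_rot: [-180.0, 0.2, 89.4]
wrist_force: [-1.6, -15.8, 3.2]
opening: 0.0003
```

Firm contact at the stop (15.8 N) at the predicted y of 0.097. I back off, lift, and travel above the left pad.

```bash
python3 -m handwheel '[[-0.012,0,0,0,0,0],[-0.01,0,0,0,0,0],[0,0,-0.03,0,0,0],[0,0,-0.035,0,0,0],[0,0,-0.035,0,0,0],[0,0,-0.03,0,0,0],[0.01,0.005,0,0,0,0],[0.02,0.01,0,0,0,0]]'
python3 -m handwheel '[[0.028,0.016,0,0,0,0],[0.028,0.016,0,0,0,0],[0.028,0.016,0,0,0,0],[0.028,0.016,0,0,0,0],[0.028,0.016,0,0,0,0],[0.028,0.016,0,0,0,0],[0.018,0.012,0,0,0,0],[0,0,0,0,0,0]]'
python3 - <<'E'
from h import *
s=snap('top'); W=world(*s); c=s[0]
m=np.zeros((480,640),bool); m[268:296,250:300]=1; m&=(W[:,:,2]>.075)&(W[:,:,2]<.095)
print('post',np.median(W[m],0),m.sum())
cv2.imwrite('pics/top3.png',cv2.resize(c['img'][180:360,180:420,::-1],None,fx=2.6,fy=2.6))
E
```

```text
time: 7.63
ee_pos: [0.4475, 0.1063, 0.1989]
tcp_rot: [179.8, -0.1, 89.3]
wrist_force: [-0.4, -1.0, -0.8]
opening: -0.0001
time: 8.3
ee_pos: [0.5577, 0.2949, 0.1944]
tcp_rot: [-179.9, -0.1, 89.6]
wrist_force: [0.9, -1.0, -0.3]
opening: 0.0
post [0.44303577 0.12028003 0.08454678] 120
```

View pics/top3.png

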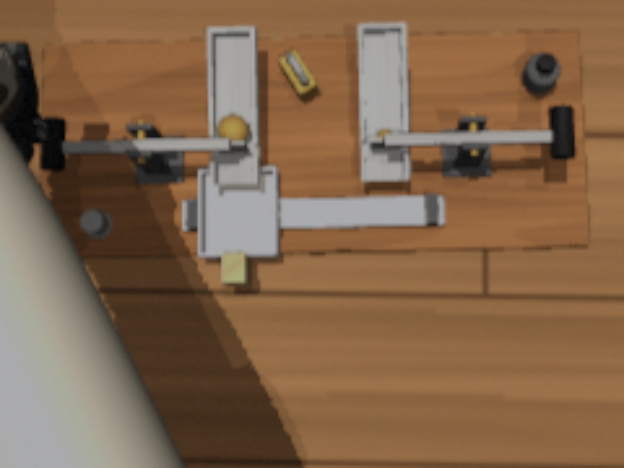

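The tray is against the left stop: post at (0.443, 0.1203), expected (0.442, 0.1204). The fingers are over the left pad, near picture position (50,140). Pressing now.

```bash
python3 -m handwheel '[[-0.004,0,0.015,0,0,0],[0,0,0.015,0,0,0],[0,0,0.012,0,0,0],[0,0,0.008,0,0,0],[0,0,0.008,0,0,0],[0,0,0.008,0,0,0],[0,0,0.008,0,0,0],[0,0,0.004,0,0,0]]'
python3 -m handwheel '[[0,0,0.002,0,0,0],[0,0,0.002,0,0,0],[0,0,0,0,0,0],[0,0,0,0,0,0],[0,0,0,0,0,0],[0,0,0,0,0,0],[0,0,0,0,0,0],[0,0,0,0,0,0]]'
python3 - <<'E'
from h import *
s=snap('side'); c=s[0]
cv2.imwrite('pics/side4.png',cv2.resize(c['img'][120:340,230:410,::-1],None,fx=2.6,fy=2.6))
E
```

```text
time: 9.02
ee_pos: [0.5562, 0.2871, 0.1186]
tcp_rot: [180.0, 0.0, 89.4]
wrist_force: [-2.4, -5.8, 7.1]
opening: 0.0001
time: 9.68
ee_pos: [0.5565, 0.2871, 0.1158]
tcp_rot: [179.9, -0.0, 89.4]
wrist_force: [-2.6, -4.6, 8.8]
opening: -0.0001
```

View pics/side4.png

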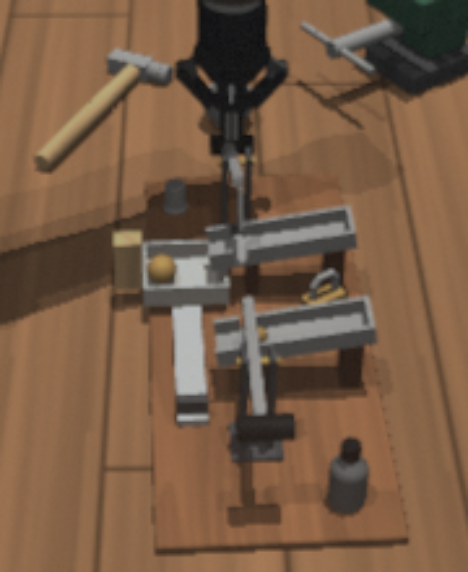

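The large ball lies in the tray at (161,268), and the small one is still behind its gate at (262,333). I release by lifting straight up and settle.

```bash
python3 -m handwheel '[[0,0,0,0,0,0],[0,0,-0.006,0,0,0],[0,0,-0.008,0,0,0],[0.001,0,-0.01,0,0,0],[0.003,0,-0.015,0,0,0],[0,0,-0.03,0,0,0],[0,0,-0.035,0,0,0],[0,0,-0.035,0,0,0]]'
python3 -m handwheel '[[0.02,0,-0.01,0,0,0],[0.02,0,0,0,0,0],[0.01,0,0,0,0,0],[0,0,0,0,0,0],[0,0,0,0,0,0],[0,0,0,0,0,0],[0,0,0,0,0,0],[0,0,0,0,0,0]]'
python3 - <<'E'
from h import *
s=snap('side'); c=s[0]
cv2.imwrite('pics/side5.png',cv2.resize(c['img'][120:340,230:410,::-1],None,fx=2.6,fy=2.6))
s=snap('top'); W=world(*s); W0=np.load('top0.npy')
m=np.zeros((480,640),bool); m[268:296,250:300]=1; m&=(W[:,:,2]>.075)&(W[:,:,2]<.095); print('post',np.median(W[m],0))
for n,(u,v) in dict(gateEndL=(264,236),gateEndR=(332,233)).items(): print(n,W0[v,u],W[v,u])
h=cv2.cvtColor(s[0]['img'],cv2.COLOR_RGB2HSV); b=np.zeros_like(m); b[246:276,256:286]=1; b&=(h[:,:,1]>120)&(W[:,:,2]>.03)&(W[:,:,2]<.07); print('ball',np.median(W[b],0),b.sum())
E
```

```text
time: 10.4
ee_pos: [0.5558, 0.2915, 0.2548]
tcp_rot: [-179.9, 0.0, 89.5]
wrist_force: [1.4, 0.6, -0.4]
opening: -0.0003
time: 11.07
ee_pos: [0.5568, 0.3411, 0.2634]
tcp_rot: [-180.0, -0.0, 89.4]
wrist_force: [0.1, 0.9, 0.7]
opening: 0.0001
post [0.44310004 0.12025635 0.08433978]
gateEndL [0.55514525 0.13307161 0.12415379] [0.55595549 0.13367378 0.11955958]
gateEndR [ 0.56560251 -0.03596328  0.12070235] [ 0.56499442 -0.03592736  0.12399629]
ball [0.47587165 0.11566687 0.05457676] 88
```

View pics/side5.png

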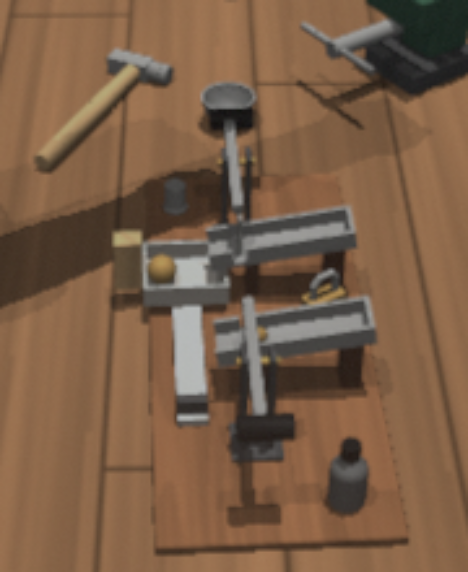

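The ball is in the tray at (161,268), both gates are shut, the small ball is in place, and the arm is clear. Handing in.

```bash
python3 -c "
from workcell import order
print(order.job_done())"
```

```text
the job is handed in; nothing more can be done
None
```

The larger ball is in the tray under the left chute, and I handed the job in at about 11 s of the 48 s allowed. I pushed the tray against its left stop by the post, pressed the left lever until the ball rolled in, then let go and moved clear.

**Last checks:**
- **Tray:** the post is at y = 0.1203, against 0.1204 expected at the stop.
- **Larger ball:** it is in the tray, with its visible surface at z ≈ 0.055, which fits a 32 mm ball on the tray floor.
- **Gates:** both lever ends are back at their starting height to within 5 mm, which is the depth noise.
- **Smaller ball:** in the last picture it is still behind its gate.
- **Bystanders:** none in view looked moved in the last picture. I did not measure them, and that crop leaves out the mug and screwdriver.
- **Contact:** the wrist force was under 1.5 N, so the robot touches nothing.

**One hitch:** the first push stalled partway because joint 6 reached its 180° limit. I backed off, turned the tool to yaw 90° and finished the push, with no lasting effect.

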